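Slide the cover shut on the peeler's box

ROBOT

A 6-joint arm with a two-finger parallel gripper is mounted at the origin on a cart in front of the work surface, level with it; the furniture and walls round the work are solid. World frame = base frame: x ahead of the robot, y to its left, z up, the work surface at z = 0. Lengths are in m, angles in rad, forces in N, time in s.
With the tool pointing down it reaches from about 0.225 to 0.875 m from the base axis. Payload 3.4 kg.
Tool frame: the origin (TCP) lies between the finger pads; the fingertips stand 8 mm ahead of it and the grasp point (between the pads) lies 11 mm behind it; z points along the fingers, y is the line along which they close (so a half turn about z gives the same grasp; the last joint's range is limited). The gripper opens to 85 mm and grips with 20 to 120 N. Pads are 22 mm wide; open, the fingers measure 114 mm over their backs; the gripper's body (76 mm by 85 mm) begins 54 mm behind the grasp point. The pads swing forward as they close: fully open they stand 13 mm farther back than shut.
Start: joints at [-1.397, 0.276, 1.505, -0, 1.361, -0.121], TCP at [0.167, -0.55, 0.239] pointing down, gripper open.
Joint ranges: [-2.89, 2.89], [-0.75, 2.08], [0.22, 2.7], [-1.18, 4.32], [0.11, 2.71], [-2.7, 2.7]. Speed limits (rad/s): [2.57, 2.57, 3.14, 3.14, 3.14, 3.14].

INTERFACE

Orientations are given as a unit quaternion [w, x, y, z].
In Python, from rig import manip gives the robot as it stands.
- The arm moves only by the tool move_arm, never from a script. Its argument "deltas" is a list that holds one entry, the list of rows, each a list of 5 numbers: the shift along the tool's x, y, z normalised to -1 to 1, where 1 is 80 cm, then the turn about the tool's z normalised to -1 to 1, where 1 is 120 degrees, then the closure, from -1 (fully open) to 1 (shut). In form: [[[tx, ty, tz, twist, grip], ...]]. A call has 1 to 12 rows; each row is the pose to reach, as a shift and turn from the pose commanded when the call began, along the tool's axes at that moment; what a row does not reach only later rows make up. A row lasts 1/10 s, in which the tool goes at most 50 mm and 8.59 degrees, less where a joint would pass 70% of its speed; a pose out of reach is approached as far as the arm can. A call with a number of a shift or a turn outside -1 to 1 is refused whole. A call with a gripper value outside its range is refused whole. The fingers move at their own pace and stop on an object; "squeeze" is the grip in N (left out, the last holds). Time passes only in rows, so rows that repeat a pose let the fingers close. It gives the time, the measured TCP pose, the force, the opening and the grip force at its end, in the units of the state.
- manip.get_state(): the state, without advancing time (a new reading comes with each control period).
- manip.get_image(name): name is "scene" or "top" or "wrist"; returns the picture (400x640x3 uint8, red, green, blue); there is no depth.
- manip.camera_params(name): a dict with "fx", "fy", "cx", "cy" (pixels), "R" (3x3) and "t" (3): a world point X has camera coordinates R X + t; the wrist camera has in their place "tool_from_camera" (4x4, takes a point from camera to tool coordinates, whose origin is the TCP and whose axes are the flange's). Camera axes: x right, y down, z forward; pixel columns grow to the right and rows downward; lengths in m; the calibration is good to about 2 mm. A picture is of the moment at which its call begins: read the wrist's pose just before it. camera_params takes no time and is no camera call.
- manip.sign_off(): hands the job in; it is judged then, once.
The state is a dict: "clock": time; "qpos": joint angles; "qd": joint speeds; "effort": joint torques, N m; "position": TCP position; "ee_rot": TCP orientation; "contact_force": force on the tool from outside, world axes, zero at the start; "moment": the same for the moment, N m; "width": finger opening in m; "gripper_force": force on a finger pad.
Only numpy, scipy, OpenCV 4.12 (cv2) and the standard library are available. Lean on these libraries where they do the work, as an engineer would, in place of code of your own. Each camera call takes 0.05 s, during which the arm holds its last target. There are 200 camera calls.

TASK

Two identical wooden slide-lid boxes stand open on the worktop; one holds the vegetable peeler, the other a teaspoon. Slide the cover of the peeler's box fully shut, so that nobody reaches into the blade, with the peeler left inside. Leave the cover of the teaspoon's box as it is.

Things in the scene. Friction and masses are not known exactly. Their poses are not given: they have to be found in the camera images.
- peeler_cover (a joint): How far the cover of the peeler's box is open, m: 0 = fully shut at its end stop, growing as it slides out (starts 0.10 to 0.125, end of travel 0.14). The cover is a wooden board, 190 x 53 x 5 mm, in grooves of the long walls, its top 36.5 mm above the worktop, 3.5 mm below the box's rim. It slides with about 1.5 N of friction and stays where it is left.
- peeler_grip (a point): Centre, 48.5 mm above the worktop, of the grip bar that stands on the middle of the peeler box's cover and moves with it: 14 mm thick along the slide, 36 mm across, 25 mm tall, top at 61.5 mm. x axis: level, along the slide in the closing direction (roughly away from the robot, up to 20 degrees either way); y across, z up. When shut the bar is over the middle of the box.
- peeler_mid (a point): Middle of the vegetable peeler (170 x 25 x 18 mm, yellow handle, steel blade), loose lengthwise in the box to be shut: dark wood, 198 long, 60 wide, 40 mm high, standing firmly on the worktop (it does not shift). Compartment 184 x 46 mm, floor 6 mm above the worktop, 25 mm deep below the cover. x along the peeler.
- spoon_grip (a point): Centre of the grip bar on the cover of the other box, which holds a steel teaspoon (132 mm). Same box, cover and bar as the peeler's, same axes; also partly open. Leave it as it is.
Not all that is in view belongs to the job. Of the things that look like the part that bears peeler_mid, the larger one is meant.

How it is judged:
By the outcome, as a careful person would: the job done as asked, in the order asked, and still so for the second after the job is handed in, with the robot touching nothing.
It also fails if it takes over 32 s, if anything falls off the work surface, if the arm or the gripper's body presses on something with over 40 N, if the wrist force passes 120 N, or if a joint passes its speed limit or range.

## Working session

There is one attempt and no reset: what is moved stays moved. The work goes in short steps, Python scripts to look and compute and a tool call to move; the robot and the scene stay as the last step left them, time stands still between calls to the robot, and variables do not carry over. Pictures are saved under pics/ and viewed, at most 10 in all, crops included, and the job is handed in when it is done.

Besides the shell and the picture viewer there is one more tool, called after "Call:" in YAML: its name, and indented under it one key for each argument. move_arm: Moves the arm, as the interface text tells. Scaled input: -1 to 1 covers 80 cm each way for a shift and 120 degrees each way for a turn. Its arguments: {"type":"object","properties":{"deltas":{"type":"array","items":{"type":"array","items":{"type":"array","items":{"type":"number","minimum":-1,"maximum":1}}}},"squeeze":{"type":"number"}},"required":["deltas"]}

```bash
mkdir -p pics
python3 - <<'E'
from rig import manip
import cv2
s=manip.get_state();print({k:s[k] for k in("clock","position","ee_rot","width")})
for n in("top","scene"):
    cv2.imwrite(f"pics/{n}0.png",manip.get_image(n)[:,:,::-1]);p=manip.camera_params(n);print(n,p)
E
```

```text
{'clock': 0.0, 'position': array([ 0.16696733, -0.54969324,  0.23843808]), 'ee_rot': array([-9.10536742e-04,  9.89159659e-01,  1.46841206e-01, -2.10551895e-05]), 'width': 0.08535625474332224}
top {'fx': 418.7507089751226, 'fy': 418.7507089751226, 'cx': 328.92041444026387, 'cy': 199.8094392219119, 'R': array([[-0.04362173, -0.99902851,  0.00625902],
       [-0.97352066,  0.04109909, -0.22487418],
       [ 0.22439847, -0.01590268, -0.97436771]]), 't': array([-0.02841918,  0.60333997,  0.8797889 ])}
scene {'fx': 433.57892694231737, 'fy': 433.57892694231737, 'cx': 324.20633932257635, 'cy': 203.55757197112933, 'R': array([[ 0.87094182, -0.4913763 ,  0.00311157],
       [-0.28826828, -0.51604986, -0.80659404],
       [ 0.39794692,  0.70159951, -0.5910976 ]]), 't': array([-0.56838921,  0.20407217,  0.68163352])}
```

View pics/top0.png

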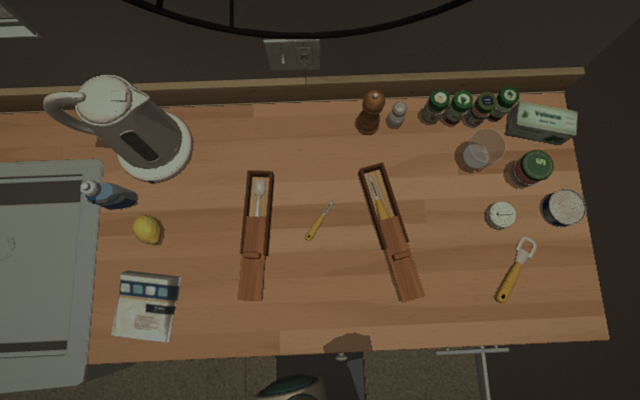

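View pics/scene0.png

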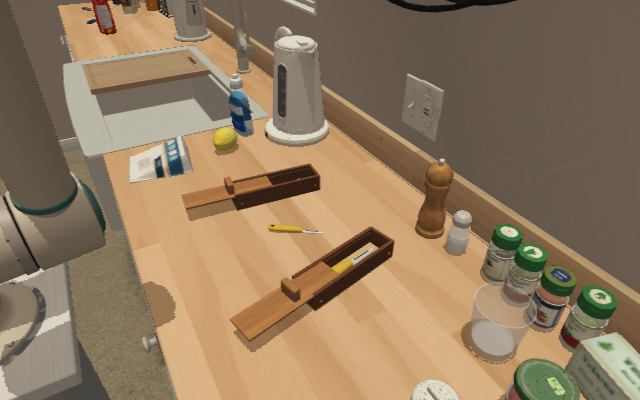

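The top view shows two open boxes. The left one (grip about (255,250)) holds a steel spoon at (259,190). The right one (grip about (398,253)) holds a yellow-handled tool with a steel blade at (380,200). There are also loose look-alikes: a small yellow knife at (319,221) and a yellow peeler or opener at (515,270), neither in a box. The right box fits the description, so I'll confirm it in a crop.

Run:
```python
import cv2
im=cv2.imread("pics/top0.png")
c=cv2.resize(im[155:310,345:435],None,fx=3.8,fy=3.8,interpolation=cv2.INTER_CUBIC)
s=cv2.imread("pics/scene0.png")
d=cv2.resize(s[220:345,225:405],None,fx=2.4,fy=2.4,interpolation=cv2.INTER_CUBIC)
d=cv2.copyMakeBorder(d,0,c.shape[0]-d.shape[0],0,0,cv2.BORDER_CONSTANT)
cv2.imwrite("pics/crop1.png",cv2.convertScaleAbs(cv2.hconcat([c,d]),alpha=1.5));print(c.shape,d.shape)
```

```text
(589, 342, 3) (589, 432, 3)
```

View pics/crop1.png

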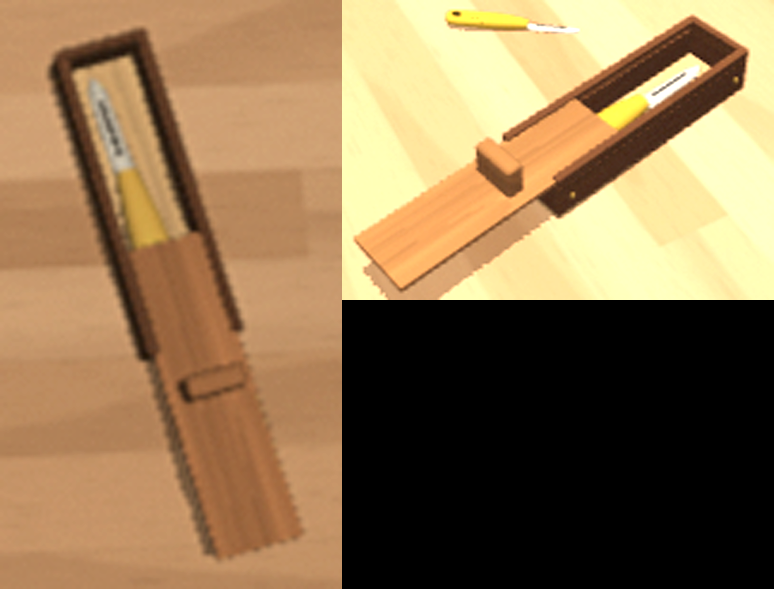

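The crop confirms it: the yellow-handled peeler with the slotted blade lies flat in the right box. Next I'll cast rays through the corners I read off the crop.

```bash
cat > h.py <<'E'
import numpy as np
from rig import manip
def ray(n,u,v,z):
    p=manip.camera_params(n);R=p["R"];c=-R.T@p["t"]
    d=R.T@np.array([(u-p["cx"])/p["fx"],(v-p["cy"])/p["fy"],1]);return c+d*(z-c[2])/d[2]
E
python3 - <<'E'
from h import *
np.set_printoptions(precision=4,suppress=True)
def c(x,y,z): return ray("top",345+(x+.5)/3.8-.5,155+(y+.5)/3.8-.5,z)
P={k:c(*v) for k,v in dict(FL=(52,60,.04),FR=(148,32,.04),NL=(150,358,.04),NR=(242,328,.04),cNL=(213,557,.0365),cNR=(300,533,.0365),cFL=(133,250,.0365),cFR=(198,233,.0365),bar=(216,379,.0615),
 bL=(183,384,.0615),bR=(245,370,.0615)).items()}
for k in P: print(k,P[k])
F=(P["FL"]+P["FR"])/2;N=(P["NL"]+P["NR"])/2
a=F-N;print("box len",np.linalg.norm(a),"w",np.linalg.norm(P["FL"]-P["FR"]),"yaw",np.degrees(np.arctan2(a[1],a[0])),"mid",(F+N)/2)
cn=(P["cNL"]+P["cNR"])/2;cf=(P["cFL"]+P["cFR"])/2;b=cf-cn
print("cover",np.linalg.norm(b),np.degrees(np.arctan2(b[1],b[0])),(cn+cf)/2)
print("open by bar",np.dot((F+N)/2-P["bar"],a/np.linalg.norm(a)))
s=manip.get_state();w,x,y,z=s["ee_rot"]
from scipy.spatial.transform import Rotation as Ro
print(Ro.from_quat([x,y,z,w]).as_matrix())
E
```

```text
FL [ 0.6768 -0.1276  0.04  ]
FR [ 0.6926 -0.189   0.04  ]
NL [ 0.4885 -0.1753  0.04  ]
NR [ 0.5041 -0.2319  0.04  ]
cNL [ 0.3712 -0.2041  0.0365]
cNR [ 0.3826 -0.2563  0.0365]
cFL [ 0.555  -0.1702  0.0365]
cFR [ 0.5639 -0.2107  0.0365]
bar [ 0.4723 -0.2098  0.0615]
bL [ 0.4703 -0.1903  0.0615]
bR [ 0.4768 -0.2272  0.0615]
box len 0.19382238345395023 w 0.06335141289362178 yaw 13.512080476165753 mid [ 0.5905 -0.181   0.04  ]
cover 0.18680872149192704 12.273970348822546 [ 0.4682 -0.2103  0.0365]
open by bar 0.12164766428605299
[[ 0.9569  0.2905 -0.0003]
 [ 0.2905 -0.9569  0.0016]
 [ 0.0002 -0.0017 -1.    ]]
```

Call:
move_arm:
  deltas:
    - [[0.42,-0.3,0.05,0.031,1],[0.42,-0.3,0.05,0.031,1],[0.42,-0.3,0.05,0.031,1],[0.42,-0.3,0.05,0.031,1],[0.42,-0.3,0.05,0.031,1],[0.42,-0.3,0.05,0.031,1],[0.42,-0.3,0.05,0.031,1],[0.42,-0.3,0.05,0.031,1],[0.42,-0.3,0.05,0.031,1],[0.42,-0.3,0.05,0.031,1],[0.42,-0.3,0.05,0.031,1],[0.42,-0.3,0.05,0.031,1]]
  squeeze: 30

```text
clock: 1.3
position: [0.4183, -0.2239, 0.1993]
ee_rot: [0.0, 0.993, 0.114, -0.0]
contact_force: [-0.7, -0.5, -0.1]
width: 0.0001
gripper_force: 0.0
```

Run:
```python
from h import *
import cv2
s=manip.get_state();print(s["clock"],s["position"],s["ee_rot"],s["width"])
cv2.imwrite("pics/w1.png",manip.get_image("wrist")[:,:,::-1])
p=manip.camera_params("wrist");print(p)
```

```text
1.3 [ 0.41826768 -0.22389436  0.19928487] [ 2.52832636e-04  9.93467503e-01  1.14114843e-01 -2.41553225e-04] 9.17011284224351e-05
{'fx': 307.3672021564604, 'fy': 307.3672021564604, 'cx': 318.61499666782845, 'cy': 199.75808710430906, 'tool_from_camera': array([[-4.59448662e-05, -9.59899298e-01, -2.80345028e-01,
         7.07840554e-02],
       [ 9.99999914e-01, -1.59912806e-04,  3.83653416e-04,
        -1.49399602e-03],
       [-4.13099405e-04, -2.80344986e-01,  9.59899223e-01,
        -1.34674832e-01],
       [ 0.00000000e+00,  0.00000000e+00,  0.00000000e+00,
         1.00000000e+00]])}
```

View pics/w1.png

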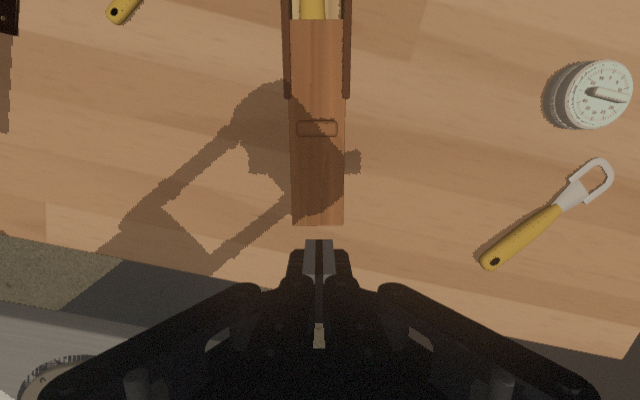

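The wrist view shows the cover almost aligned with the tool. Its near edge is at row 225 (columns 292–343), the grip bar top is centred at (317,128), and the peeler handle shows at (313,8).

Run:
```python
from h import *
from scipy.spatial.transform import Rotation as Ro
p=manip.camera_params("wrist");T=p["tool_from_camera"];s=manip.get_state()
w,x,y,z=s["ee_rot"];R=Ro.from_quat([x,y,z,w]).as_matrix()
T2=np.eye(4);T2[:3,:3]=R;T2[:3,3]=s["position"];M=T2@T
def f(u,v,h):
    d=M[:3,:3]@np.array([(u-p["cx"])/p["fx"],(v-p["cy"])/p["fy"],1]);c=M[:3,3];X=c+d*(h-c[2])/d[2]
    return X.round(4),(R.T@(X-s["position"])).round(4)
for a in[(317,128,.0615),(297,128,.0615),(337,128,.0615),(292,225,.0365),(343,225,.0365),(291,20,.0365),(342,20,.0365),(284.5,97,.04),(350,97,.04)]:print(a,*f(*a))
```

```text
(317, 128, 0.0615) [ 0.472  -0.2088  0.0615] [ 0.0558 -0.0028  0.1378]
(297, 128, 0.0615) [ 0.468  -0.1919  0.0615] [ 0.0558 -0.0201  0.1378]
(337, 128, 0.0615) [ 0.4759 -0.2256  0.0615] [0.0558 0.0145 0.1378]
(292, 225, 0.0365) [ 0.3695 -0.2058  0.0365] [-0.0433 -0.0289  0.1628]
(343, 225, 0.0365) [ 0.3814 -0.2571  0.0365] [-0.0433  0.0238  0.1629]
(291, 20, 0.0365) [ 0.5539 -0.1668  0.0365] [ 0.1452 -0.0251  0.1628]
(342, 20, 0.0365) [ 0.5638 -0.2096  0.0365] [0.1452 0.0188 0.1628]
(284.5, 97, 0.04) [ 0.4908 -0.1741  0.04  ] [ 0.0821 -0.0323  0.1593]
(350, 97, 0.04) [ 0.5043 -0.232   0.04  ] [0.0821 0.0271 0.1593]
```

Call:
move_arm:
  deltas:
    - [[0,-0.0035,0.06,0,1],[0,-0.0035,0.11,0,1],[0,-0.0035,0.15,0,1],[0,-0.0035,0.17,0,1],[0,-0.0035,0.18,0,1],[0,-0.0035,0.185,0,1],[0,-0.0035,0.185,0,1]]

```text
clock: 2.05
position: [0.4183, -0.221, 0.0516]
ee_rot: [0.0, 0.993, 0.114, 0.0]
contact_force: [-0.0, 0.0, -0.7]
width: -0.0001
gripper_force: 0.0
```

Call:
move_arm:
  deltas:
    - [[0.02,0,0,0,1],[0.035,0,0,0,1],[0.045,0,0,0,1],[0.055,0,0,0,1],[0.065,0,0,0,1],[0.075,0,0,0,1],[0.085,0,0,0,1],[0.095,0,0,0,1],[0.105,0,0,0,1],[0.115,0,0,0,1],[0.12,0,0,0,1],[0.12,0,0,0,1]]

```text
clock: 3.25
position: [0.5128, -0.1983, 0.0512]
ee_rot: [0.0, 0.993, 0.115, 0.001]
contact_force: [0.2, 0.3, 0.0]
width: -0.0002
gripper_force: 0.0
```

Run:
```python
from h import *
import cv2
a=manip.get_image("wrist")[:,:,::-1];b=manip.get_image("top")[:,:,::-1]
c=cv2.resize(b[145:320,330:450],None,fx=2.28,fy=2.28)
cv2.imwrite("pics/w2.png",cv2.hconcat([a[:399,80:560],c[:399]]))
```

```text
(no output)
```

View pics/w2.png

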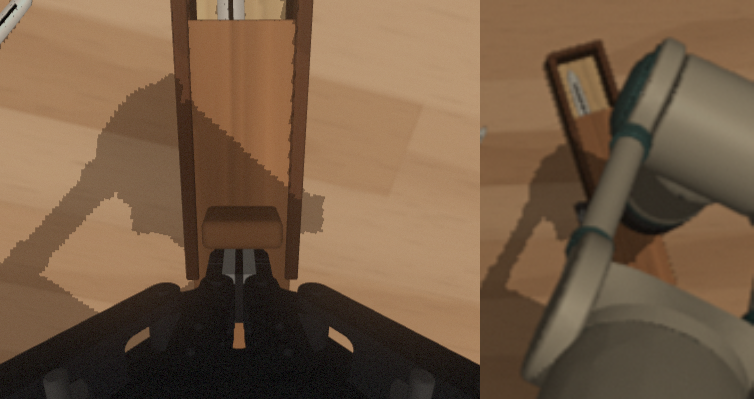

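The fingers are against the bar (crop column 242, row 245) and the cover is sliding in its grooves. The peeler blade is still inside under the gap at (230,8).

Call:
move_arm:
  deltas:
    - [[0.01,0,0,0,1],[0.02,0,0,0,1],[0.03,0,0,0,1],[0.04,0,0,0,1],[0.05,0,0,0,1],[0.057,0,0,0,1],[0.062,0,0,0,1],[0.065,0,0,0,1]]

```text
clock: 4.15
position: [0.5627, -0.1863, 0.0512]
ee_rot: [0.0, 0.993, 0.115, -0.0]
contact_force: [-2.0, 0.4, -0.1]
width: 0.0004
gripper_force: 0.8
```

Call:
move_arm:
  deltas:
    - [[0.003,0,0,0,1],[0.005,0,0,0,1],[0.007,0,0,0,1]]

```text
clock: 4.45
position: [0.5676, -0.1852, 0.0512]
ee_rot: [-0.0, 0.993, 0.115, -0.0]
contact_force: [-1.3, 0.6, 0.2]
width: 0.0
gripper_force: 0.8
```

Call:
move_arm:
  deltas:
    - [[0.002,0,0,0,1],[0.004,0,0,0,1]]

```text
clock: 4.65
position: [0.5709, -0.1845, 0.0513]
ee_rot: [0.0, 0.993, 0.115, -0.0]
contact_force: [-2.0, 0.1, -0.2]
width: -0.0003
gripper_force: 0.8
```

Call:
move_arm:
  deltas:
    - [[0.002,0,0,0,1],[0.003,0,0,0,1]]

```text
clock: 4.85
position: [0.5734, -0.184, 0.0513]
ee_rot: [0.0, 0.993, 0.115, 0.0]
contact_force: [-0.7, 0.6, -0.1]
width: 0.0001
gripper_force: 0.8
```

Call:
move_arm:
  deltas:
    - [[0.001,0,0,0,1],[0.002,0,0,0,1]]

```text
clock: 5.05
position: [0.5748, -0.1836, 0.0513]
ee_rot: [0.0, 0.993, 0.115, -0.0]
contact_force: [-1.7, 1.3, -0.8]
width: 0.0002
gripper_force: 0.8
```

Not at the stop yet, so I'll keep going in small steps until the force rises.

Call:
move_arm:
  deltas:
    - [[0.001,0,0,0,1],[0.002,0,0,0,1]]

```text
clock: 5.25
position: [0.5757, -0.1834, 0.0513]
ee_rot: [0.0, 0.993, 0.115, -0.001]
contact_force: [-4.3, -1.4, 1.4]
width: -0.0003
gripper_force: 2.3
```

Call:
move_arm:
  deltas:
    - [[0.001,0,0,0,1],[0.002,0,0,0,1]]

```text
clock: 5.45
position: [0.5758, -0.1834, 0.0513]
ee_rot: [0.0, 0.993, 0.115, -0.002]
contact_force: [-7.9, -2.9, 3.7]
width: 0.0002
gripper_force: 4.3
```

Call:
move_arm:
  deltas:
    - [[0.001,0,0,0,1],[0.002,0,0,0,1]]

```text
clock: 5.65
position: [0.5758, -0.1834, 0.0513]
ee_rot: [0.0, 0.993, 0.115, -0.004]
contact_force: [-11.7, -3.9, 6.5]
width: 0.0005
gripper_force: 6.0
```

The TCP has stalled at the stop while the force climbs to 12 N. I'll back off, lift and check.

Call:
move_arm:
  deltas:
    - [[-0.015,0,0,0,1],[-0.04,0,0,0,1],[-0.06,0,-0.02,0,1],[-0.08,0,-0.08,0,1],[-0.12,0,-0.14,0,1],[-0.18,0,-0.18,0,1],[-0.24,0,-0.2,0,1],[-0.28,0,-0.2,0,1],[-0.28,0,-0.2,0,1]]

```text
clock: 6.55
position: [0.3579, -0.2344, 0.213]
ee_rot: [0.002, 0.994, 0.113, 0.001]
contact_force: [1.3, 0.1, -0.5]
width: 0.0006
gripper_force: 0.0
```

Run:
```python
from h import *
import cv2
s=manip.get_state();print(s["clock"],s["position"],s["contact_force"])
a=manip.get_image("scene")[:,:,::-1];b=manip.get_image("top")[:,:,::-1]
d=cv2.resize(a[150:350,160:410],None,fx=1.9,fy=1.9);c=cv2.resize(b[155:275,350:425],None,fx=3.16,fy=3.16)
cv2.imwrite("pics/fin.png",cv2.convertScaleAbs(cv2.hconcat([d[:379],c[:379]]),alpha=1.5))
```

```text
6.55 [ 0.35794425 -0.23441328  0.21300859] [ 1.34244816  0.10573264 -0.52763229]
```

View pics/fin.png

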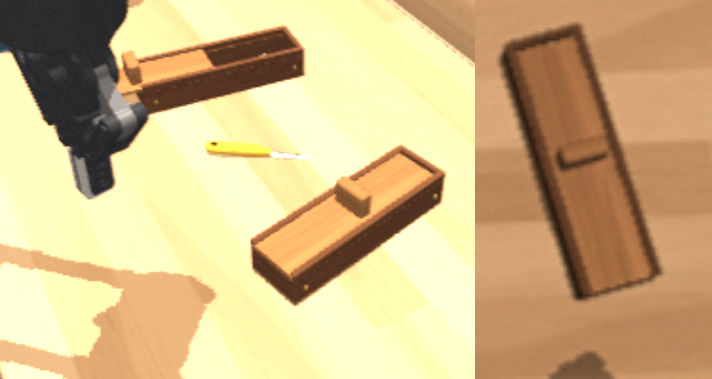

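The peeler's box is fully covered, with its bar at mid-box at (353,195) in the crop. The spoon's box is unchanged at (210,65), and the arm is clear of everything.

```bash
python3 -c "
from rig import manip
print(manip.sign_off())"
```

```text
the job is handed in; nothing more can be done
None
```

I slid the peeler box's cover shut to its end stop with the peeler inside, left the teaspoon's box as it was, and handed the job in at about 6.6 s.

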